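Fetch the muller from behind the drying ware

TASK

In this porcelain painter's workshop the low muller stands on the wooden ware board, hemmed in behind the vase and the brush pot. First stand both the vase and the brush pot in the shallow white tray, then set the muller upright on the stone slab, centred on its round grey spot, and only then put the vase and the brush pot each back upright on the very spot (its own cork mat) where it stood at the start. It is porcelain: set everything down without dropping or toppling it, and leave the small dish and the capped jar on the board where they are.

Things in the scene. Friction and masses are not known exactly. Their poses are not given: they have to be found in the camera images.
- vase: white porcelain bottle vase, loose, 168 tall, 0.25-0.49 kg; body 66 across (35 to 105 above its foot), neck 30 across (128 to 155), lip 33 across, foot 48 across. Origin: centre of its underside, z up. Starts on either one of the two cork mats of the ware board. Grip the neck from above, about 148 above the underside.
- brushpot: white porcelain brush pot, loose, empty straight open cylinder 56 across, 130 tall, wall 4, 0.2-0.39 kg. Origin: centre of its underside, z up. Starts on the other cork mat. Grip it across its outside from above, about 115 above the underside.
- muller: white porcelain muller (hand grinder), loose, 55 tall, 0.14-0.28 kg: round base 52 across, 11 thick, tapering to a stem 28 across (19 to 50 above its underside). Origin: centre of its underside, z up. Starts on the bare wood of the ware board behind and between vase and brush pot, about 71 from the axis of each. Grip the stem from above, about 44 above the underside.
- wareboard: dark wooden board, fixed, 200 (its x) by 220 (its y), 12 thick, carrying two cork mats 78 across, 3 thick, centred at x -38, y +50 and -50 in its frame. Origin: centre of its underside, x roughly away from the robot, z up. Wood top at z 12, mat tops at z 15. Vase and brush pot start within 5 of the mat centres.
- tray: shallow white ceramic tray, fixed, open-topped, outside 280 (its x) by 180 (its y) by 22 high, walls 7, inner floor 7 above the origin (inner floor 266 by 166). The side area: at the robot's left or right. Origin: centre of its underside, z up.
- slab: flat marble grinding slab, fixed, 210 (its x) by 170 (its y), 10 thick, with a flat grey round spot 72 across in its middle. On the other side from the tray. Origin: centre of its underside, z up; its top lies 10 above.
- dish: small white footed dish, loose bystander, 52 across the rim, 34 tall, on the far corner of the ware board (its x about +70, y about +78). Origin: centre of its underside. Leave it alone.
- capjar: small amber glass jar with white cap, loose bystander, 47 across, 38 tall, on the other far corner of the ware board (its x about +70, y about -78). Origin: centre of its underside. Leave it alone.
Things that resemble listed ones, but are neither listed nor needed, are in the scene too. Leave any purple or yellow look-alike of the muller alone.

How it is judged:
On the way, in this order (a step that is already met when the one before it is completed fails the run):
1. vase and brush pot both stand released in the tray, the muller still in its place (x of vase in the frame of tray between -0.14 and 0.14 m and y of vase in the frame of tray between -0.09 and 0.09 m and z of vase in the frame of tray between 0 and 0.013 m and angle between each of vase, brushpot's own z axis and vertical below 0.15 rad and linear speed of each of vase, brushpot below 0.03 m/s and angular speed of each of vase, brushpot below 0.3 rad/s and contact force between the fingers and vase below 0.1 N and x of brushpot in the frame of tray between -0.14 and 0.14 m and y of brushpot in the frame of tray between -0.09 and 0.09 m and z of brushpot in the frame of tray between 0 and 0.013 m and contact force between the fingers and brushpot below 0.1 N and distance of muller from where it was at the start of the episode below 0.03 m), for 0.2 s.
2. the muller stands released on the slab's spot while vase and brush pot still stand in the tray (horizontal distance between muller and slab below 0.015 m and z of muller in the frame of slab between 0.005 and 0.016 m and angle between each of muller, vase, brushpot's own z axis and vertical below 0.15 rad and linear speed of each of muller, vase, brushpot below 0.03 m/s and angular speed of each of muller, vase, brushpot below 0.3 rad/s and contact force between the fingers and muller below 0.1 N and x of vase in the frame of tray between -0.14 and 0.14 m and y of vase in the frame of tray between -0.09 and 0.09 m and z of vase in the frame of tray between 0 and 0.013 m and contact force between the fingers and vase below 0.1 N and x of brushpot in the frame of tray between -0.14 and 0.14 m and y of brushpot in the frame of tray between -0.09 and 0.09 m and z of brushpot in the frame of tray between 0 and 0.013 m and contact force between the fingers and brushpot below 0.1 N), for 0.2 s.
At the end, for the whole second after the job is handed in: The muller stands upright on the slab within 15 mm of its centre; vase and brush pot stand upright, each within 15 mm of where it stood at the start; all three at rest and released (horizontal distance between muller and slab below 0.015 m and z of muller in the frame of slab between 0.005 and 0.016 m and angle between each of muller, vase, brushpot's own z axis and vertical below 0.15 rad and linear speed of each of muller, vase, brushpot below 0.03 m/s and angular speed of each of muller, vase, brushpot below 0.3 rad/s and contact force between the fingers and muller below 0.1 N and distance of each of vase, brushpot from where it was at the start of the episode below 0.015 m and contact force between the fingers and vase below 0.1 N and contact force between the fingers and brushpot below 0.1 N); the robot touches nothing.
It fails at once if the vase, brush pot or muller is toppled (leans over 45 degrees) (angle between any of vase, brushpot, muller's own z axis and vertical above 0.785 rad).
It fails at once if the vase, brush pot or muller is dropped (falls free of the fingers faster than 0.7 m/s, a fall of 25 mm) ((contact force between the fingers and vase below 0.05 N and linear speed of vase above 0.7 m/s) or (contact force between the fingers and brushpot below 0.05 N and linear speed of brushpot above 0.7 m/s) or (contact force between the fingers and muller below 0.05 N and linear speed of muller above 0.7 m/s)).
It fails at once if the dish or the capped jar is shifted by more than 25 mm (distance of any of dish, capjar from where it was at the start of the episode above 0.025 m).
It also fails if it takes over 115 s, if anything falls off the work surface, if the arm or the gripper's body presses on something with over 40 N, if the wrist force passes 120 N, or if a joint passes its speed limit or range.

ROBOT

A 6-joint arm with a two-finger parallel gripper is mounted at the origin on the work surface. World frame = base frame: x ahead of the robot, y to its left, z up, the work surface at z = 0. Lengths are in m, angles in rad, forces in N, time in s.
With the tool pointing down it reaches from about 0.375 to 0.9 m from the base axis. Payload 3.1 kg.
Tool frame: the origin (TCP) lies between the finger pads; the fingertips stand robot.finger_overhang ahead of it and the grasp point (between the pads) lies 3 mm ahead of it (robot.finger_overhang is the distance from the TCP to the fingertips, in m); z points along the fingers, y is the line along which they close (so a half turn about z gives the same grasp; the last joint's range is limited). The gripper opens to 87 mm and grips with 3 to 60 N. Pads are 19 mm wide; open, the fingers measure 117 mm over their backs; the gripper's body (75 mm by 190 mm) begins 51 mm behind the grasp point.
Start: joints at [1.06, 0.527, 1.433, -0, 1.181, -0.178], TCP at [0.204, 0.591, 0.245] pointing down, gripper open.
Joint ranges: [-3.08, 3.08], [-0.75, 2.2], [0.22, 2.44], [-1.43, 4.57], [0, 2.65], [-2.85, 2.85]. Speed limits (rad/s): [2.79, 2.79, 3.14, 3.14, 3.14, 3.14].

INTERFACE

Orientations are given as a unit quaternion [x, y, z, w].
In Python, from rig import get_obs, vision, hand_in, nets, robot gives the robot as it stands.
- The arm moves only by the tool apply_moves, never from a script. Its argument "series" is a list of rows, each an object with "offset": the shift along the world's x, y, z in cm, a list of three; "rot": the turn, a rotation vector about the world's x, y, z in degrees, a list of three. A call has 1 to 20 rows; each row is the pose to reach, as a shift and turn from the pose commanded when the call began; what a row does not reach only later rows make up. A row lasts 1/10 s, in which the tool goes at most 50 mm and 8.59 degrees, less where a joint would pass 70% of its speed; a pose out of reach is approached as far as the arm can. A call with a gripper value outside its range is refused whole. "hand" is the opening, from 0 (shut) to 1 (fully open), set as the call begins (left out, the last holds). The fingers move at their own pace and stop on an object; "newtons" is the grip in N (left out, the last holds). Time passes only in rows, so rows that repeat a pose let the fingers close. It gives the time, the measured TCP pose, the force, the opening and the grip force at its end, in the units of the state.
- get_obs(): the state, without advancing time (a new reading comes with each control period).
- vision.camera(name): name is "scene" or "top"; returns the picture (420x560x3 uint8, red, green, blue); there is no depth.
- vision.calibration(name): a dict with "K" (3x3 intrinsics, pixels), "k1" (the pictures are not rectified: a ray, as slopes to the right and down, at radius r is drawn at 1 + k1 r^2 times it, then the intrinsics apply), "R" (3x3) and "t" (3): a world point X has camera coordinates R X + t. Camera axes: x right, y down, z forward; pixel columns grow to the right and rows downward; lengths in m; the calibration is good to about 2 mm. A picture is of the moment at which its call begins. calibration takes no time and is no camera call.
- hand_in(): hands the job in; it is judged then, once.
Trained networks look in the newest picture that a camera, given by its name, has taken for a name from the list of things; names that differ only in an ending like _2 or _b are one class to them, and where a whole thing is asked for, a point or a joint stands for the part that bears it (a point fixed in the world has none). Each returns a list of dicts, best first, with "conf" (0 to 1); they miss things now and then, are a little off and sometimes report something else, mostly with a low value. They report only what shows in the picture. A call takes as long as a camera call. They do not tell look-alikes from the thing itself.
- nets.search_frame(camera, query): "centre" ([x, y, z] in m, in world coordinates, good to about 4 mm: the middle of the surface that is visible of it).
- nets.spot_point(camera, query): "centre" ([x, y, z] in m, in world coordinates, good to about 4 mm: a listed point, or the origin of a listed thing).
The state is a dict: "time": time; "q": joint angles; "joint_velocities": joint speeds; "joint_torque": joint torques, N m; "position": TCP position; "tool_rot": TCP orientation; "ft_force": force on the tool from outside, world axes, zero at the start; "moment": the same for the moment, N m; "grip_width": finger opening in m; "grip_force": force on a finger pad.
Only numpy, scipy, OpenCV 4.12 (cv2) and the standard library are available. Lean on these libraries where they do the work, as an engineer would, in place of code of your own. Each camera call takes 0.05 s, during which the arm holds its last target. There are 200 camera calls.

## Working session

There is one attempt and no reset: what is moved stays moved. The work goes in short steps, Python scripts to look and compute and a tool call to move; the robot and the scene stay as the last step left them, time stands still between calls to the robot, and variables do not carry over. Pictures are saved under pics/ and viewed, at most 14 in all, crops included, and the job is handed in when it is done.

Besides the shell and the picture viewer there is one more tool, called after "Request:" by a JSON object that holds its "method" and its "body", one argument or row to a line. apply_moves: Moves the arm, as the interface text tells. Its arguments: {"type":"object","properties":{"series":{"type":"array"},"hand":{"type":"number"},"newtons":{"type":"number"}},"required":["series"]}

```bash
mkdir -p pics; python3 - <<'E'
from rig import get_obs, vision, nets, robot
import cv2,numpy as np
for c in ["scene","top"]:
    im=vision.camera(c); cv2.imwrite(f"pics/{c}0.png",im[:,:,::-1])
    for n in ["vase","brushpot","muller","wareboard","tray","slab","dish","capjar"]:
        print(c,n,[(np.round(d["centre"],4).tolist(),round(d["conf"],2)) for d in nets.spot_point(c,n)][:4])
    k=vision.calibration(c);print({a:np.round(b,4).tolist() for a,b in k.items()})
o=get_obs();print(o);print(robot.finger_overhang)
E
```

```text
scene vase [([0.51, 0.0298, 0.0169], 0.93), ([0.5603, -0.0073, 0.0011], 0.74)]
scene brushpot [([0.5444, -0.0601, 0.0121], 0.56)]
scene muller [([0.6435, -0.2106, -0.0013], 0.96), ([0.5734, 0.0061, 0.0109], 0.88), ([0.3779, -0.0605, -0.003], 0.79), ([0.3753, 0.076, -0.0027], 0.64)]
scene wareboard [([0.5608, -0.0031, 0.0031], 0.77), ([0.512, 0.029, 0.015], 0.56), ([0.6099, 0.0862, 0.0115], 0.22)]
scene tray [([0.4779, 0.3326, -0.001], 0.87)]
scene slab [([0.4697, -0.3258, -0.0003], 0.98)]
scene dish [([0.6101, 0.0878, 0.0109], 0.6)]
scene capjar [([0.6517, -0.0573, 0.0111], 0.6)]
{'K': [[421.514, 0.0, 280.8483], [0.0, 421.514, 220.9363], [0.0, 0.0, 1.0]], 'k1': -0.0242, 'R': [[0.7817, 0.6235, -0.011], [0.4269, -0.5479, -0.7194], [-0.4546, 0.5577, -0.6945]], 't': [-0.431, -0.1934, 1.2107]}
top vase [([0.5094, 0.03, 0.0124], 0.73)]
top brushpot [([0.5446, -0.0621, 0.0119], 0.82)]
top muller [([0.5701, -0.0003, 0.0174], 0.89), ([0.6385, -0.2094, -0.0029], 0.81), ([0.3723, 0.0753, 0.0023], 0.8), ([0.3778, -0.0603, 0.0045], 0.54)]
top wareboard [([0.5588, -0.0029, -0.0038], 0.81)]
top tra
[... 421 characters left out ...]
950864e+00,  5.27475408e-01,  1.43269588e+00, -9.12007019e-06,
        1.18142421e+00, -1.78464222e-01]), 'joint_velocities': array([ 8.03438535e-04, -7.04992281e-05,  4.16493460e-04, -9.40414696e-04,
        6.66066787e-04,  1.00178897e-03]), 'joint_torque': array([ 3.62707051e-04, -4.40000296e+01, -1.76990801e+01,  6.34142035e-02,
        5.03282610e-02, -2.39544192e-05]), 'position': array([0.20413551, 0.59069466, 0.24456484]), 'tool_rot': array([ 1.65643016e-01,  9.86185779e-01, -2.76552859e-06,  3.48918562e-06]), 'ft_force': array([-0.24254217,  0.102624  ,  0.14639481]), 'moment': array([-0.06050459,  0.00348137, -0.00988127]), 'grip_force': 0.0, 'grip_width': 0.0873241597053951}
0.022
```

View pictures.

View pics/top0.png

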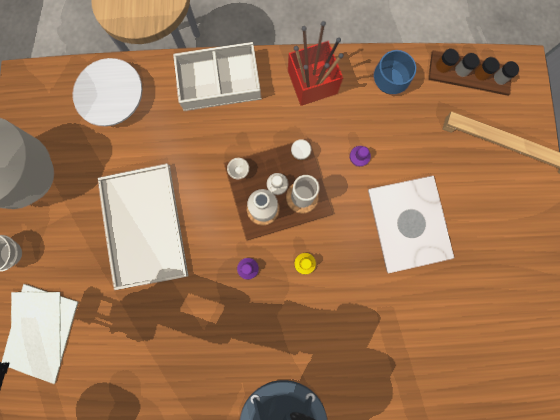

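View pics/scene0.png

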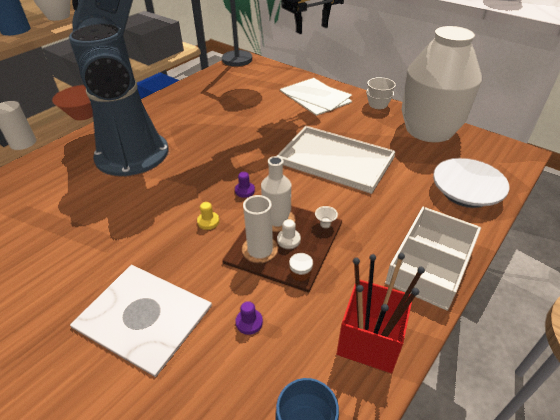

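```bash
cat > h.py <<'E'
import numpy as np,cv2
from rig import vision
def ray(c,u,v):
    k=vision.calibration(c);K=np.array(k["K"]);R=np.array(k["R"]);t=np.array(k["t"])
    p=cv2.undistortPoints(np.array([[[u,v]]],float),K,np.array([k["k1"],0,0,0,0]))[0,0]
    return -R.T@t, R.T@np.array([p[0],p[1],1])
def atz(c,u,v,z):
    o,d=ray(c,u,v);return o+d*(z-o[2])/d[2]
def proj(c,X):
    k=vision.calibration(c);R=np.array(k["R"])
    return cv2.projectPoints(np.array(X,float).reshape(-1,1,3),cv2.Rodrigues(R)[0],np.array(k["t"],float),np.array(k["K"]),np.array([k["k1"],0,0,0,0]))[0][:,0]
def circ(x,y,z,r,n=40):
    a=np.linspace(0,2*np.pi,n);return np.c_[x+r*np.cos(a),y+r*np.sin(a),a*0+z]
E
python3 - <<'E'
import cv2,numpy as np
from h import *
t=cv2.imread("pics/top0.png")[135:245,215:345];s=cv2.imread("pics/scene0.png")[145:295,215:345]
a=cv2.resize(t,None,fx=6,fy=6*.9,interpolation=cv2.INTER_CUBIC);
a=cv2.resize(t,(780,600*660//660),interpolation=cv2.INTER_CUBIC)
a=cv2.resize(t,None,fx=5,fy=5,interpolation=cv2.INTER_CUBIC);cv2.imwrite("pics/ct.png",a)
cv2.imwrite("pics/cs.png",cv2.resize(s,None,fx=4,fy=4,interpolation=cv2.INTER_CUBIC))
E
```

```text
(no output)
```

View pics/ct.png

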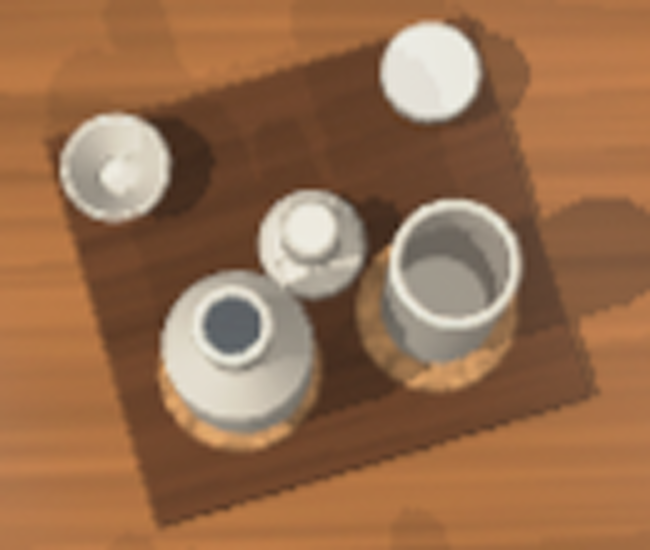

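View pics/cs.png

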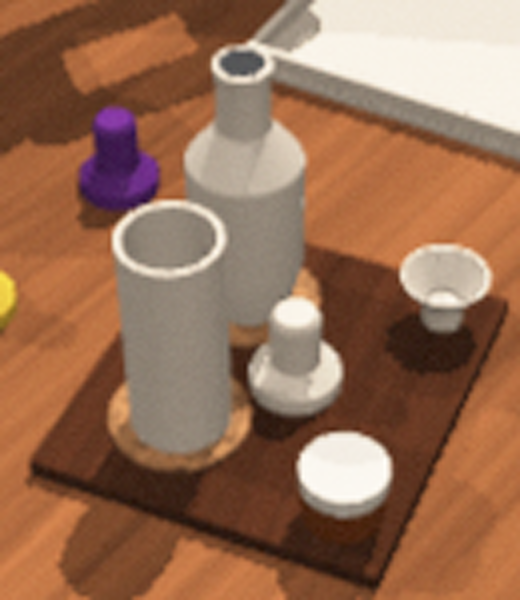

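```bash
python3 - <<'E'
from h import *
P={"vase":(.183,(232,325),(243,64)),"pot":(.145,(455,264),(169,240)),"mul":(.067,(311,228),(296,313))}
for n,(z,a,b) in P.items():
    print(n,atz("top",215+a[0]/5-.4,135+a[1]/5-.4,z).round(4),atz("scene",215+b[0]/4-.4,145+b[1]/4-.4,z).round(4))
print("board",[atz("top",215+a/5-.4,135+b/5-.4,.012).round(3).tolist() for a,b in [(48,140),(475,15),(598,392),(160,525)]])
for c,box,z in [("top",(190,260,385,440),.01),("scene",(285,345,110,175),.01)]:
    im=cv2.imread(f"pics/{c}0.png")[box[0]:box[1],box[2]:box[3]]
    g=im.astype(int); m=((g.max(2)<170)&(g.max(2)-g.min(2)<25)).astype(np.uint8)
    n,l,s,ce=cv2.connectedComponentsWithStats(m);i=1+s[1:,4].argmax();print(c,s[i],ce[i]+[box[2],box[0]],atz(c,*(ce[i]+[box[2],box[0]]),z).round(4))
print("tray",[atz("top",a,b,.022).round(3).tolist() for a,b in [(99,180),(168,166),(186,275),(114,288)]])
print("slab",[atz("top",a,b,.01).round(3).tolist() for a,b in [(369,187),(435,177),(453,257),(388,272)]])
E
```

```text
vase [0.5125 0.0321 0.183 ] [0.5127 0.0334 0.183 ]
pot [ 0.5413 -0.0623  0.145 ] [ 0.5425 -0.0621  0.145 ]
mul [ 0.573  -0.0017  0.067 ] [ 0.5743 -0.001   0.067 ]
board [[0.631, 0.127, 0.012], [0.688, -0.087, 0.012], [0.498, -0.139, 0.012], [0.44, 0.075, 0.012]]
top [ 13  20  27  28 603] [411.07794362 223.44776119] [ 0.4672 -0.3274  0.01  ]
scene [ 23  14  26  22 143] [144.91608392 309.00699301] [ 0.4655 -0.3158  0.01  ]
tray [[0.596, 0.438, 0.022], [0.625, 0.264, 0.022], [0.359, 0.221, 0.022], [0.331, 0.396, 0.022]]
slab [[0.56, -0.228, 0.01], [0.581, -0.396, 0.01], [0.381, -0.428, 0.01], [0.352, -0.264, 0.01]]
```

The wanted muller is the white one at top (277,183) and scene (289,235). It stands on the board between the vase (261,200) and the pot (306,187). The purple ones at (248,268) and (360,156) and the yellow one at (305,264) are look-alikes standing off the board. The crop confirms this, and both cameras agree to about 1 mm. The plan is to move the vase first, then the pot.

Request:
{"method": "apply_moves", "body": {
  "series": [
    {"offset": [2,-3.5,0.5],"rot": [0,0,0]},
    {"offset": [4,-7.2,1],"rot": [0,0,0]},
    {"offset": [6,-10.9,1],"rot": [0,0,0]},
    {"offset": [8,-14.5,1],"rot": [0,0,0]},
    {"offset": [10,-18.1,1],"rot": [0,0,0]},
    {"offset": [12,-21.7,1],"rot": [0,0,0]},
    {"offset": [14,-25.3,1],"rot": [0,0,0]},
    {"offset": [16,-29,1],"rot": [0,0,0]},
    {"offset": [18,-32.6,1],"rot": [0,0,0]},
    {"offset": [20,-36.2,1],"rot": [0,0,0]},
    {"offset": [22,-39.8,1],"rot": [0,0,0]},
    {"offset": [24,-43.4,1],"rot": [0,0,0]},
    {"offset": [26,-47,1],"rot": [0,0,0]},
    {"offset": [28,-50.7,1],"rot": [0,0,0]},
    {"offset": [29.5,-53.4,1],"rot": [0,0,0]},
    {"offset": [30.5,-55.2,1],"rot": [0,0,0]},
    {"offset": [30.84,-55.8,1],"rot": [0,0,0]},
    {"offset": [30.84,-55.8,1],"rot": [0,0,0]},
    {"offset": [30.84,-55.8,1],"rot": [0,0,0]}
  ],
  "hand": 1,
  "newtons": 20
}}

```text
time: 2.8
position: [0.5117, 0.0336, 0.2544]
tool_rot: [0.165, 0.986, 0.0, -0.001]
ft_force: [-0.2, 0.1, -1.1]
grip_width: 0.0868
grip_force: 0.0
```

Request:
{"method": "apply_moves", "body": {
  "series": [
    {"offset": [0,0,-2],"rot": [0,0,0]},
    {"offset": [0,0,-4.5],"rot": [0,0,0]},
    {"offset": [0,0,-6.5],"rot": [0,0,0]},
    {"offset": [0,0,-8],"rot": [0,0,0]},
    {"offset": [0,0,-8.8],"rot": [0,0,0]},
    {"offset": [0,0,-8.8],"rot": [0,0,0]},
    {"offset": [0,0,-8.8],"rot": [0,0,0]}
  ]
}}

```text
time: 3.5
position: [0.5127, 0.0333, 0.167]
tool_rot: [0.165, 0.986, 0.0, 0.0]
ft_force: [0.0, -0.3, 0.4]
grip_width: 0.0872
grip_force: 0.0
```

Request:
{"method": "apply_moves", "body": {
  "series": [
    {"offset": [0,0,0],"rot": [0,0,0]},
    {"offset": [0,0,0],"rot": [0,0,0]},
    {"offset": [0,0,0],"rot": [0,0,0]},
    {"offset": [0,0,0],"rot": [0,0,0]},
    {"offset": [0,0,0],"rot": [0,0,0]},
    {"offset": [0,0,0],"rot": [0,0,0]},
    {"offset": [0,0,0],"rot": [0,0,0]},
    {"offset": [0,0,0],"rot": [0,0,0]},
    {"offset": [0,0,0],"rot": [0,0,0]},
    {"offset": [0,0,0],"rot": [0,0,0]}
  ],
  "hand": 0,
  "newtons": 25
}}

```text
time: 4.5
position: [0.5125, 0.0326, 0.1666]
tool_rot: [0.166, 0.986, -0.0, -0.0]
ft_force: [-0.5, -0.9, 0.6]
grip_width: 0.03
grip_force: 25.3
```

Request:
{"method": "apply_moves", "body": {
  "series": [
    {"offset": [0,0,0.5],"rot": [0,0,0]},
    {"offset": [0,0,1.5],"rot": [0,0,0]},
    {"offset": [0,0,3.5],"rot": [0,0,0]},
    {"offset": [0,0,5.5],"rot": [0,0,0]},
    {"offset": [0,0.5,7],"rot": [0,0,0]},
    {"offset": [0.2,2,8],"rot": [0,0,0]},
    {"offset": [0.5,4.5,8],"rot": [0,0,0]},
    {"offset": [0.8,7.5,8],"rot": [0,0,0]},
    {"offset": [1.2,10.5,8],"rot": [0,0,0]},
    {"offset": [1.5,13.5,8],"rot": [0,0,0]},
    {"offset": [1.8,16.5,8],"rot": [0,0,0]},
    {"offset": [2.2,19.5,8],"rot": [0,0,0]},
    {"offset": [2.5,22.5,8],"rot": [0,0,0]},
    {"offset": [2.8,25.5,8],"rot": [0,0,0]},
    {"offset": [3.1,28,8],"rot": [0,0,0]},
    {"offset": [3.3,29.7,8],"rot": [0,0,0]},
    {"offset": [3.4,30.5,7.5],"rot": [0,0,0]},
    {"offset": [3.45,30.8,6.5],"rot": [0,0,0]},
    {"offset": [3.45,30.8,5],"rot": [0,0,0]},
    {"offset": [3.45,30.8,4],"rot": [0,0,0]}
  ]
}}

```text
time: 6.5
position: [0.5461, 0.3391, 0.2046]
tool_rot: [0.166, 0.986, -0.001, -0.001]
ft_force: [0.2, -0.1, -3.9]
grip_width: 0.0296
grip_force: 25.0
```

Request:
{"method": "apply_moves", "body": {
  "series": [
    {"offset": [0,0,-1],"rot": [0,0,0]},
    {"offset": [0,0,-2],"rot": [0,0,0]},
    {"offset": [0,0,-3],"rot": [0,0,0]},
    {"offset": [0,0,-3.8],"rot": [0,0,0]},
    {"offset": [0,0,-4.3],"rot": [0,0,0]},
    {"offset": [0,0,-4.5],"rot": [0,0,0]},
    {"offset": [0,0,-4.6],"rot": [0,0,0]},
    {"offset": [0,0,-4.7],"rot": [0,0,0]},
    {"offset": [0,0,-4.7],"rot": [0,0,0]},
    {"offset": [0,0,-4.7],"rot": [0,0,0]}
  ]
}}

```text
time: 7.5
position: [0.5472, 0.3408, 0.1599]
tool_rot: [0.166, 0.986, 0.0, 0.0]
ft_force: [0.3, -0.1, -3.5]
grip_width: 0.0301
grip_force: 25.0
```

Request:
{"method": "apply_moves", "body": {
  "series": [
    {"offset": [0,0,-0.05],"rot": [0,0,0]},
    {"offset": [0,0,-0.1],"rot": [0,0,0]},
    {"offset": [0,0,-0.1],"rot": [0,0,0]},
    {"offset": [0,0,-0.1],"rot": [0,0,0]}
  ]
}}

```text
time: 7.9
position: [0.5473, 0.3407, 0.1588]
tool_rot: [0.166, 0.986, 0.0, 0.0]
ft_force: [0.5, -1.2, -2.4]
grip_width: 0.0299
grip_force: 25.1
```

Request:
{"method": "apply_moves", "body": {
  "series": [
    {"offset": [0,0,-0.05],"rot": [0,0,0]},
    {"offset": [0,0,-0.08],"rot": [0,0,0]},
    {"offset": [0,0,-0.08],"rot": [0,0,0]}
  ]
}}

```text
time: 8.2
position: [0.5477, 0.3408, 0.1586]
tool_rot: [0.166, 0.986, 0.0, 0.001]
ft_force: [0.3, -1.8, 2.4]
grip_width: 0.0296
grip_force: 25.8
```

Contact. Next I release it, lift straight up, and go over the pot.

Request:
{"method": "apply_moves", "body": {
  "series": [
    {"offset": [0,0,0],"rot": [0,0,0]},
    {"offset": [0,0,0],"rot": [0,0,0]},
    {"offset": [0,0,0],"rot": [0,0,0]},
    {"offset": [0,0,0],"rot": [0,0,0]},
    {"offset": [0,0,0],"rot": [0,0,0]},
    {"offset": [0,0,0],"rot": [0,0,0]},
    {"offset": [0,0,1],"rot": [0,0,0]},
    {"offset": [0,0,3],"rot": [0,0,0]},
    {"offset": [0,0,6],"rot": [0,0,0]},
    {"offset": [0,0,8],"rot": [0,0,0]},
    {"offset": [0,0,8],"rot": [0,0,0]}
  ],
  "hand": 1
}}

```text
time: 9.3
position: [0.5492, 0.3417, 0.2421]
tool_rot: [0.166, 0.986, 0.002, 0.004]
ft_force: [0.2, 0.5, -0.1]
grip_width: 0.0866
grip_force: 0.0
```

```bash
python3 - <<'E'
from h import *
from rig import nets,get_obs
im=vision.camera("top");cv2.imwrite("pics/top1.png",im[:,:,::-1])
im=vision.camera("scene");cv2.imwrite("pics/scene1.png",im[:,:,::-1])
for c in ("top","scene"):
  for n in ("vase","brushpot"):print(c,n,[(np.round(d["centre"],3).tolist(),round(d["conf"],2)) for d in nets.spot_point(c,n)][:3])
print(get_obs()["position"])
E
```

```text
top vase [([0.547, 0.335, 0.004], 0.9)]
top brushpot [([0.546, -0.063, 0.016], 0.71)]
scene vase [([0.549, 0.337, 0.009], 0.6)]
scene brushpot [([0.546, -0.058, 0.012], 0.7)]
[0.54619397 0.34031865 0.23615634]
```

View pics/scene1.png

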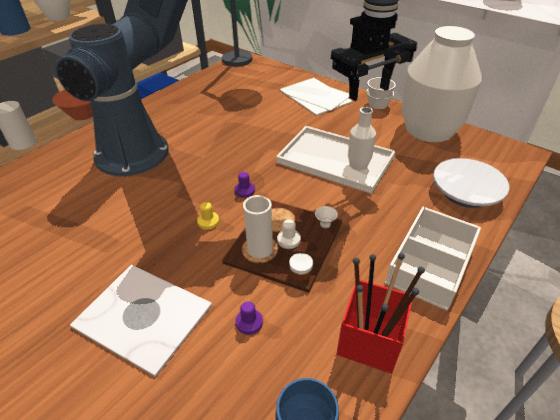

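The vase stands upright in the tray at scene (362,145), and the pot is still on its mat. Next I go over the pot.

Request:
{"method": "apply_moves", "body": {
  "series": [
    {"offset": [0,-2,0],"rot": [0,0,0]},
    {"offset": [0,-5,0],"rot": [0,0,0]},
    {"offset": [0,-9,0],"rot": [0,0,0]},
    {"offset": [0,-13,0],"rot": [0,0,0]},
    {"offset": [0,-17,0],"rot": [0,0,0]},
    {"offset": [0,-21,0],"rot": [0,0,0]},
    {"offset": [0,-25,0],"rot": [0,0,0]},
    {"offset": [-0.2,-29,0],"rot": [0,0,0]},
    {"offset": [-0.4,-33,0],"rot": [0,0,0]},
    {"offset": [-0.5,-36.5,0],"rot": [0,0,0]},
    {"offset": [-0.5,-39,0],"rot": [0,0,0]},
    {"offset": [-0.5,-40.3,0],"rot": [0,0,0]},
    {"offset": [-0.5,-40.3,0],"rot": [0,0,0]},
    {"offset": [-0.5,-40.3,0],"rot": [0,0,0]},
    {"offset": [-0.5,-40.3,-2],"rot": [0,0,0]},
    {"offset": [-0.5,-40.3,-4],"rot": [0,0,0]},
    {"offset": [-0.5,-40.3,-4],"rot": [0,0,0]}
  ]
}}

```text
time: 11.3
position: [0.5399, -0.0601, 0.1955]
tool_rot: [0.165, 0.986, 0.001, -0.003]
ft_force: [-0.3, -0.2, -0.6]
grip_width: 0.0867
grip_force: 0.0
```

Request:
{"method": "apply_moves", "body": {
  "series": [
    {"offset": [0,0,-1.5],"rot": [0,0,0]},
    {"offset": [0,0,-3],"rot": [0,0,0]},
    {"offset": [0,0,-4.5],"rot": [0,0,0]},
    {"offset": [0,0,-5.5],"rot": [0,0,0]},
    {"offset": [0,0,-6.4],"rot": [0,0,0]},
    {"offset": [0,0,-6.4],"rot": [0,0,0]},
    {"offset": [0,0,-6.4],"rot": [0,0,0]}
  ]
}}

```text
time: 12.0
position: [0.5423, -0.0622, 0.134]
tool_rot: [0.165, 0.986, -0.0, 0.0]
ft_force: [0.1, 0.1, -0.6]
grip_width: 0.0872
grip_force: 0.0
```

Request:
{"method": "apply_moves", "body": {
  "series": [
    {"offset": [0,0,0],"rot": [0,0,0]},
    {"offset": [0,0,0],"rot": [0,0,0]},
    {"offset": [0,0,0],"rot": [0,0,0]},
    {"offset": [0,0,0],"rot": [0,0,0]},
    {"offset": [0,0,0],"rot": [0,0,0]},
    {"offset": [0,0,0],"rot": [0,0,0]},
    {"offset": [0,0,0],"rot": [0,0,0]},
    {"offset": [0,0,0],"rot": [0,0,0]}
  ],
  "hand": 0,
  "newtons": 25
}}

```text
time: 12.8
position: [0.5421, -0.0623, 0.1339]
tool_rot: [0.166, 0.986, -0.0, 0.0]
ft_force: [0.3, -0.7, 1.4]
grip_width: 0.0546
grip_force: 25.0
```

Request:
{"method": "apply_moves", "body": {
  "series": [
    {"offset": [0,0,0.5],"rot": [0,0,0]},
    {"offset": [0,0,1.5],"rot": [0,0,0]},
    {"offset": [0,0,3.5],"rot": [0,0,0]},
    {"offset": [0,0,6],"rot": [0,0,0]},
    {"offset": [0,0.5,8.5],"rot": [0,0,0]},
    {"offset": [-0.7,2,9.5],"rot": [0,0,0]},
    {"offset": [-1.7,5,10],"rot": [0,0,0]},
    {"offset": [-3,8.5,10],"rot": [0,0,0]},
    {"offset": [-4.2,12,10],"rot": [0,0,0]},
    {"offset": [-5.4,15.5,10],"rot": [0,0,0]},
    {"offset": [-6.6,19,10],"rot": [0,0,0]},
    {"offset": [-7.9,22.5,10],"rot": [0,0,0]},
    {"offset": [-9.1,26,10],"rot": [0,0,0]},
    {"offset": [-10.3,29.5,10],"rot": [0,0,0]},
    {"offset": [-11.5,33,10],"rot": [0,0,0]},
    {"offset": [-12.5,35.8,10],"rot": [0,0,0]},
    {"offset": [-13.1,37.5,9.5],"rot": [0,0,0]},
    {"offset": [-13.3,38.1,8.5],"rot": [0,0,0]},
    {"offset": [-13.3,38.1,7],"rot": [0,0,0]},
    {"offset": [-13.3,38.1,6],"rot": [0,0,0]}
  ]
}}

```text
time: 14.8
position: [0.4076, 0.3181, 0.1922]
tool_rot: [0.165, 0.986, -0.001, -0.001]
ft_force: [-0.5, -0.4, -2.4]
grip_width: 0.055
grip_force: 25.0
```

Request:
{"method": "apply_moves", "body": {
  "series": [
    {"offset": [0,0,-1],"rot": [0,0,0]},
    {"offset": [0,0,-2.5],"rot": [0,0,0]},
    {"offset": [0,0,-4],"rot": [0,0,0]},
    {"offset": [0,0,-5.2],"rot": [0,0,0]},
    {"offset": [0,0,-6],"rot": [0,0,0]},
    {"offset": [0,0,-6.4],"rot": [0,0,0]},
    {"offset": [0,0,-6.6],"rot": [0,0,0]},
    {"offset": [0,0,-6.7],"rot": [0,0,0]},
    {"offset": [0,0,-6.7],"rot": [0,0,0]},
    {"offset": [0,0,-6.7],"rot": [0,0,0]}
  ]
}}

```text
time: 15.8
position: [0.4093, 0.3189, 0.1272]
tool_rot: [0.166, 0.986, 0.0, 0.0]
ft_force: [-0.7, 0.1, -2.3]
grip_width: 0.0546
grip_force: 25.0
```

Request:
{"method": "apply_moves", "body": {
  "series": [
    {"offset": [0,0,-0.05],"rot": [0,0,0]},
    {"offset": [0,0,-0.1],"rot": [0,0,0]},
    {"offset": [0,0,-0.12],"rot": [0,0,0]},
    {"offset": [0,0,-0.12],"rot": [0,0,0]}
  ]
}}

```text
time: 16.2
position: [0.4092, 0.3188, 0.1259]
tool_rot: [0.166, 0.986, 0.0, 0.0]
ft_force: [-0.6, 0.3, 1.5]
grip_width: 0.055
grip_force: 25.0
```

Request:
{"method": "apply_moves", "body": {
  "series": [
    {"offset": [0,0,0],"rot": [0,0,0]},
    {"offset": [0,0,0],"rot": [0,0,0]},
    {"offset": [0,0,0],"rot": [0,0,0]},
    {"offset": [0,0,0],"rot": [0,0,0]},
    {"offset": [0,0,0],"rot": [0,0,0]},
    {"offset": [0,0,0],"rot": [0,0,0]},
    {"offset": [0,0,1],"rot": [0,0,0]},
    {"offset": [0,0,3],"rot": [0,0,0]},
    {"offset": [0,0,6],"rot": [0,0,0]},
    {"offset": [0,0,8],"rot": [0,0,0]},
    {"offset": [0,0,8],"rot": [0,0,0]}
  ],
  "hand": 1
}}

```text
time: 17.3
position: [0.4109, 0.3197, 0.2089]
tool_rot: [0.166, 0.986, 0.002, 0.003]
ft_force: [0.2, 0.1, 0.2]
grip_width: 0.087
grip_force: 0.0
```

```bash
python3 - <<'E'
from h import *
from rig import nets,get_obs
a=vision.camera("top")[:,:,::-1];b=vision.camera("scene")[:,:,::-1]
A=cv2.resize(a[130:300,90:345],None,fx=3,fy=3);cv2.imwrite("pics/top2.png",A);cv2.imwrite("pics/scene2.png",cv2.resize(b[95:290,200:400],None,fx=3,fy=3))
for c in ("top","scene"):
  for n in ("vase","brushpot","muller","tray"):print(c,n,[(np.round(d["centre"],3).tolist(),round(d["conf"],2)) for d in nets.spot_point(c,n)][:4])
print(get_obs()["position"])
E
```

```text
top vase [([0.547, 0.338, 0.005], 0.78)]
top brushpot [([0.412, 0.323, 0.007], 0.42)]
top muller [([0.572, -0.001, 0.013], 0.88), ([0.374, 0.073, 0.002], 0.88), ([0.64, -0.208, -0.004], 0.69), ([0.377, -0.062, 0.001], 0.61)]
top tray [([0.478, 0.334, -0.001], 0.95)]
scene vase [([0.547, 0.338, 0.007], 0.69)]
scene brushpot [([0.416, 0.32, 0.006], 0.88)]
scene muller [([0.575, 0.004, 0.01], 0.64), ([0.376, -0.062, 0.001], 0.59), ([0.377, 0.077, -0.003], 0.58)]
scene tray [([0.483, 0.334, 0.002], 0.91)]
[0.4087827  0.31854701 0.20487659]
```

View pics/scene2.png

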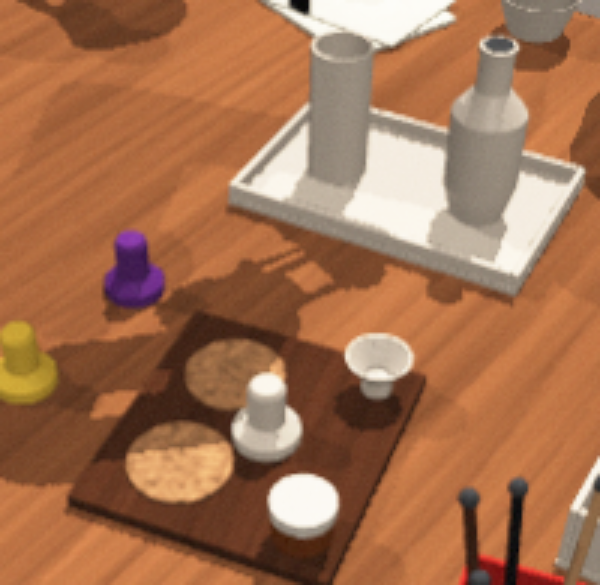

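Both stand in the tray: the pot at crop (340,110) and the vase at (485,130). The white muller at crop (266,415) is untouched.

Request:
{"method": "apply_moves", "body": {
  "series": [
    {"offset": [0.2,-1.5,0],"rot": [0,0,0]},
    {"offset": [1,-4.5,0],"rot": [0,0,0]},
    {"offset": [2.5,-8,0],"rot": [0,0,0]},
    {"offset": [4.5,-11.5,0],"rot": [0,0,0]},
    {"offset": [6.5,-15,0],"rot": [0,0,0]},
    {"offset": [8.5,-18.5,0],"rot": [0,0,0]},
    {"offset": [10.5,-22,0],"rot": [0,0,0]},
    {"offset": [12.5,-25.5,0],"rot": [0,0,0]},
    {"offset": [14.5,-28.5,0],"rot": [0,0,0]},
    {"offset": [15.8,-30.8,0],"rot": [0,0,0]},
    {"offset": [16.4,-31.8,0],"rot": [0,0,0]},
    {"offset": [16.45,-32,-1],"rot": [0,0,0]},
    {"offset": [16.45,-32,-3],"rot": [0,0,0]},
    {"offset": [16.45,-32,-6],"rot": [0,0,0]},
    {"offset": [16.45,-32,-8.5],"rot": [0,0,0]},
    {"offset": [16.45,-32,-9],"rot": [0,0,0]},
    {"offset": [16.45,-32,-9],"rot": [0,0,0]},
    {"offset": [16.45,-32,-9],"rot": [0,0,0]}
  ]
}}

```text
time: 19.6
position: [0.5738, -0.0008, 0.1163]
tool_rot: [0.165, 0.986, 0.0, 0.001]
ft_force: [-0.3, -0.5, 0.3]
grip_width: 0.0869
grip_force: 0.0
```

Request:
{"method": "apply_moves", "body": {
  "series": [
    {"offset": [0,0,-1],"rot": [0,0,0]},
    {"offset": [0,0,-2.5],"rot": [0,0,0]},
    {"offset": [0,0,-4],"rot": [0,0,0]},
    {"offset": [0,0,-5],"rot": [0,0,0]},
    {"offset": [0,0,-5.6],"rot": [0,0,0]},
    {"offset": [0,0,-5.6],"rot": [0,0,0]},
    {"offset": [0,0,-5.6],"rot": [0,0,0]}
  ]
}}

```text
time: 20.3
position: [0.5739, -0.0014, 0.0599]
tool_rot: [0.166, 0.986, -0.0, 0.0]
ft_force: [0.4, 0.3, -0.4]
grip_width: 0.0869
grip_force: 0.0
```

Request:
{"method": "apply_moves", "body": {
  "series": [
    {"offset": [0,0,0],"rot": [0,0,0]},
    {"offset": [0,0,0],"rot": [0,0,0]},
    {"offset": [0,0,0],"rot": [0,0,0]},
    {"offset": [0,0,0],"rot": [0,0,0]},
    {"offset": [0,0,0],"rot": [0,0,0]},
    {"offset": [0,0,0],"rot": [0,0,0]},
    {"offset": [0,0,0],"rot": [0,0,0]},
    {"offset": [0,0,0],"rot": [0,0,0]},
    {"offset": [0,0,0],"rot": [0,0,0]},
    {"offset": [0,0,0],"rot": [0,0,0]}
  ],
  "hand": 0,
  "newtons": 20
}}

```text
time: 21.3
position: [0.5735, -0.0013, 0.0595]
tool_rot: [0.166, 0.986, -0.0, -0.0]
ft_force: [0.7, -0.9, -0.2]
grip_width: 0.0275
grip_force: 20.0
```

Request:
{"method": "apply_moves", "body": {
  "series": [
    {"offset": [0,0,0.5],"rot": [0,0,0]},
    {"offset": [0,0,1.5],"rot": [0,0,0]},
    {"offset": [0,0,3.5],"rot": [0,0,0]},
    {"offset": [0,0,6],"rot": [0,0,0]},
    {"offset": [-0.3,-1,7.5],"rot": [0,0,0]},
    {"offset": [-1,-3,8],"rot": [0,0,0]},
    {"offset": [-1.9,-6,8],"rot": [0,0,0]},
    {"offset": [-3,-9.2,8],"rot": [0,0,0]},
    {"offset": [-4,-12.4,8],"rot": [0,0,0]},
    {"offset": [-5,-15.6,8],"rot": [0,0,0]},
    {"offset": [-6.1,-18.8,8],"rot": [0,0,0]},
    {"offset": [-7.2,-22,8],"rot": [0,0,0]},
    {"offset": [-8.2,-25.2,8],"rot": [0,0,0]},
    {"offset": [-9.2,-28.2,8],"rot": [0,0,0]},
    {"offset": [-10,-30.8,8],"rot": [0,0,0]},
    {"offset": [-10.4,-32.1,7.5],"rot": [0,0,0]},
    {"offset": [-10.6,-32.6,6],"rot": [0,0,0]},
    {"offset": [-10.6,-32.6,4.5],"rot": [0,0,0]},
    {"offset": [-10.6,-32.6,3],"rot": [0,0,0]},
    {"offset": [-10.6,-32.6,3],"rot": [0,0,0]}
  ]
}}

```text
time: 23.3
position: [0.466, -0.3256, 0.0875]
tool_rot: [0.166, 0.986, 0.002, -0.002]
ft_force: [-0.2, -0.0, -2.5]
grip_width: 0.0273
grip_force: 20.0
```

Request:
{"method": "apply_moves", "body": {
  "series": [
    {"offset": [0,0,-1],"rot": [0,0,0]},
    {"offset": [0,0,-2],"rot": [0,0,0]},
    {"offset": [0,0,-2.6],"rot": [0,0,0]},
    {"offset": [0,0,-2.9],"rot": [0,0,0]},
    {"offset": [0,0,-3],"rot": [0,0,0]},
    {"offset": [0,0,-3.1],"rot": [0,0,0]},
    {"offset": [0,0,-3.1],"rot": [0,0,0]},
    {"offset": [0,0,-3.1],"rot": [0,0,0]}
  ]
}}

```text
time: 24.1
position: [0.4677, -0.3274, 0.0588]
tool_rot: [0.166, 0.986, -0.0, 0.0]
ft_force: [0.4, 0.1, -2.5]
grip_width: 0.0275
grip_force: 20.0
```

Request:
{"method": "apply_moves", "body": {
  "series": [
    {"offset": [0,0,-0.05],"rot": [0,0,0]},
    {"offset": [0,0,-0.1],"rot": [0,0,0]},
    {"offset": [0,0,-0.1],"rot": [0,0,0]},
    {"offset": [0,0,-0.1],"rot": [0,0,0]}
  ]
}}

```text
time: 24.5
position: [0.4675, -0.3273, 0.0576]
tool_rot: [0.166, 0.986, -0.0, -0.0]
ft_force: [-0.5, -0.3, -3.0]
grip_width: 0.0276
grip_force: 20.0
```

Request:
{"method": "apply_moves", "body": {
  "series": [
    {"offset": [0,0,-0.05],"rot": [0,0,0]},
    {"offset": [0,0,-0.08],"rot": [0,0,0]},
    {"offset": [0,0,-0.08],"rot": [0,0,0]}
  ]
}}

```text
time: 24.8
position: [0.4676, -0.3273, 0.0575]
tool_rot: [0.166, 0.986, -0.0, 0.0]
ft_force: [-0.9, 2.0, 5.0]
grip_width: 0.0271
grip_force: 20.0
```

Contact. Next I release and rise.

Request:
{"method": "apply_moves", "body": {
  "series": [
    {"offset": [0,0,0.03],"rot": [0,0,0]},
    {"offset": [0,0,0.03],"rot": [0,0,0]},
    {"offset": [0,0,0.03],"rot": [0,0,0]},
    {"offset": [0,0,0.03],"rot": [0,0,0]},
    {"offset": [0,0,0.03],"rot": [0,0,0]},
    {"offset": [0,0,0.03],"rot": [0,0,0]},
    {"offset": [0,0,1],"rot": [0,0,0]},
    {"offset": [0,0,4],"rot": [0,0,0]},
    {"offset": [0,0,8],"rot": [0,0,0]},
    {"offset": [0,0,12],"rot": [0,0,0]},
    {"offset": [0,0,15],"rot": [0,0,0]},
    {"offset": [0,0,16],"rot": [0,0,0]},
    {"offset": [0,0,16],"rot": [0,0,0]}
  ],
  "hand": 1
}}

```text
time: 26.1
position: [0.4681, -0.3279, 0.2187]
tool_rot: [0.166, 0.986, -0.001, 0.002]
ft_force: [0.3, 0.2, -0.1]
grip_width: 0.0868
grip_force: 0.0
```

```bash
python3 - <<'E'
from h import *
from rig import nets,get_obs
b=vision.camera("scene")[:,:,::-1];a=vision.camera("top")[:,:,::-1]
cv2.imwrite("pics/scene3.png",b)
cv2.imwrite("pics/top3.png",a)
for c in ("top","scene"):
  for n in ("vase","brushpot","muller","slab"):print(c,n,[(np.round(d["centre"],3).tolist(),round(d["conf"],2)) for d in nets.spot_point(c,n)][:5])
print(get_obs()["position"])
E
```

```text
top vase [([0.545, 0.337, 0.004], 0.76)]
top brushpot [([0.411, 0.32, 0.007], 0.96)]
top muller [([0.376, -0.062, 0.004], 0.77), ([0.642, -0.209, -0.006], 0.75), ([0.374, 0.075, -0.002], 0.65)]
top slab [([0.465, -0.327, -0.001], 0.56), ([0.413, 0.319, 0.004], 0.46)]
scene vase [([0.544, 0.332, 0.006], 0.79)]
scene brushpot [([0.413, 0.32, 0.004], 0.55)]
scene muller [([0.646, -0.208, 0.0], 0.77), ([0.377, 0.071, -0.003], 0.69), ([0.376, -0.062, -0.0], 0.67), ([0.468, -0.32, 0.01], 0.56)]
scene slab [([0.468, -0.327, -0.0], 0.8)]
[ 0.46735359 -0.32717532  0.21600108]
```

View pics/scene3.png

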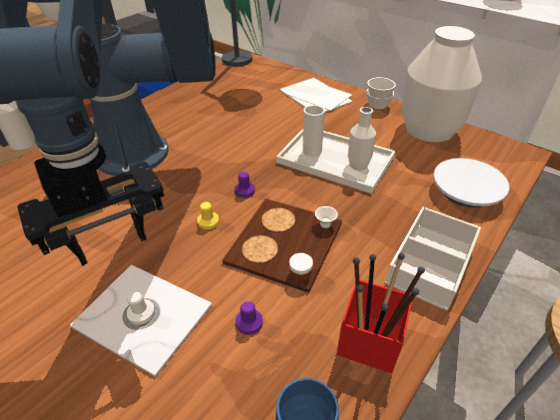

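The muller stands on the grey spot at scene (140,308). I fetch the pot next.

Request:
{"method": "apply_moves", "body": {
  "series": [
    {"offset": [-0.1,1.5,0.5],"rot": [0,0,0]},
    {"offset": [-0.4,4.5,1],"rot": [0,0,0]},
    {"offset": [-0.8,8.5,1],"rot": [0,0,0]},
    {"offset": [-1.1,12.5,1],"rot": [0,0,0]},
    {"offset": [-1.5,16.5,1],"rot": [0,0,0]},
    {"offset": [-1.9,20.5,1],"rot": [0,0,0]},
    {"offset": [-2.2,24.5,1],"rot": [0,0,0]},
    {"offset": [-2.6,28.5,1],"rot": [0,0,0]},
    {"offset": [-2.9,32.5,1],"rot": [0,0,0]},
    {"offset": [-3.3,36.5,1],"rot": [0,0,0]},
    {"offset": [-3.7,40.5,1],"rot": [0,0,0]},
    {"offset": [-4,44.5,1],"rot": [0,0,0]},
    {"offset": [-4.4,48.5,1],"rot": [0,0,0]},
    {"offset": [-4.8,52.5,1],"rot": [0,0,0]},
    {"offset": [-5.1,56.5,1],"rot": [0,0,0]},
    {"offset": [-5.5,60.5,1],"rot": [0,0,0]},
    {"offset": [-5.7,63,1],"rot": [0,0,0]},
    {"offset": [-5.8,64.3,0.5],"rot": [0,0,0]},
    {"offset": [-5.85,64.6,0],"rot": [0,0,0]},
    {"offset": [-5.85,64.6,0],"rot": [0,0,0]}
  ]
}}

```text
time: 28.6
position: [0.4079, 0.318, 0.2158]
tool_rot: [0.165, 0.986, -0.001, -0.001]
ft_force: [0.2, 0.4, 0.4]
grip_width: 0.0866
grip_force: 0.0
```

Request:
{"method": "apply_moves", "body": {
  "series": [
    {"offset": [0,0,0],"rot": [0,0,0]},
    {"offset": [0,0,-1.5],"rot": [0,0,0]},
    {"offset": [0,0,-3],"rot": [0,0,0]},
    {"offset": [0,0,-4.5],"rot": [0,0,0]},
    {"offset": [0,0,-6],"rot": [0,0,0]},
    {"offset": [0,0,-7.5],"rot": [0,0,0]},
    {"offset": [0,0,-8.5],"rot": [0,0,0]},
    {"offset": [0,0,-9.1],"rot": [0,0,0]},
    {"offset": [0,0,-9.1],"rot": [0,0,0]},
    {"offset": [0,0,-9.1],"rot": [0,0,0]}
  ]
}}

```text
time: 29.6
position: [0.4094, 0.3186, 0.1261]
tool_rot: [0.166, 0.986, 0.0, 0.0]
ft_force: [0.4, 0.3, 0.2]
grip_width: 0.0872
grip_force: 0.0
```

Request:
{"method": "apply_moves", "body": {
  "series": [
    {"offset": [0,0,0],"rot": [0,0,0]},
    {"offset": [0,0,0],"rot": [0,0,0]},
    {"offset": [0,0,0],"rot": [0,0,0]},
    {"offset": [0,0,0],"rot": [0,0,0]},
    {"offset": [0,0,0],"rot": [0,0,0]},
    {"offset": [0,0,0],"rot": [0,0,0]},
    {"offset": [0,0,0],"rot": [0,0,0]},
    {"offset": [0,0,0],"rot": [0,0,0]}
  ],
  "hand": 0,
  "newtons": 25
}}

```text
time: 30.4
position: [0.4091, 0.3188, 0.1258]
tool_rot: [0.166, 0.986, 0.0, 0.0]
ft_force: [-0.7, 0.8, 1.8]
grip_width: 0.0546
grip_force: 25.0
```

Request:
{"method": "apply_moves", "body": {
  "series": [
    {"offset": [0,0,0.5],"rot": [0,0,0]},
    {"offset": [0,0,1.5],"rot": [0,0,0]},
    {"offset": [0,0,3.5],"rot": [0,0,0]},
    {"offset": [0,0,6],"rot": [0,0,0]},
    {"offset": [0,-0.5,8],"rot": [0,0,0]},
    {"offset": [0.7,-2,9],"rot": [0,0,0]},
    {"offset": [1.7,-5,9],"rot": [0,0,0]},
    {"offset": [3,-8.5,9],"rot": [0,0,0]},
    {"offset": [4.2,-12,9],"rot": [0,0,0]},
    {"offset": [5.4,-15.5,9],"rot": [0,0,0]},
    {"offset": [6.6,-19,9],"rot": [0,0,0]},
    {"offset": [7.9,-22.5,9],"rot": [0,0,0]},
    {"offset": [9.1,-26,9],"rot": [0,0,0]},
    {"offset": [10.3,-29.5,9],"rot": [0,0,0]},
    {"offset": [11.5,-33,9],"rot": [0,0,0]},
    {"offset": [12.5,-35.8,9],"rot": [0,0,0]},
    {"offset": [13.1,-37.5,8.5],"rot": [0,0,0]},
    {"offset": [13.3,-38.1,7],"rot": [0,0,0]},
    {"offset": [13.3,-38.1,5.5],"rot": [0,0,0]},
    {"offset": [13.3,-38.1,4],"rot": [0,0,0]}
  ]
}}

```text
time: 32.4
position: [0.5415, -0.0621, 0.1651]
tool_rot: [0.166, 0.986, 0.0, -0.001]
ft_force: [0.3, -0.0, -4.0]
grip_width: 0.0546
grip_force: 25.0
```

Request:
{"method": "apply_moves", "body": {
  "series": [
    {"offset": [0,0,-1],"rot": [0,0,0]},
    {"offset": [0,0,-2],"rot": [0,0,0]},
    {"offset": [0,0,-2.6],"rot": [0,0,0]},
    {"offset": [0,0,-2.9],"rot": [0,0,0]},
    {"offset": [0,0,-3],"rot": [0,0,0]},
    {"offset": [0,0,-3.1],"rot": [0,0,0]},
    {"offset": [0,0,-3.1],"rot": [0,0,0]},
    {"offset": [0,0,-3.1],"rot": [0,0,0]}
  ]
}}

```text
time: 33.2
position: [0.5423, -0.0624, 0.1351]
tool_rot: [0.166, 0.986, -0.0, 0.0]
ft_force: [-0.9, -0.4, -2.4]
grip_width: 0.055
grip_force: 25.0
```

Request:
{"method": "apply_moves", "body": {
  "series": [
    {"offset": [0,0,-0.05],"rot": [0,0,0]},
    {"offset": [0,0,-0.1],"rot": [0,0,0]},
    {"offset": [0,0,-0.12],"rot": [0,0,0]},
    {"offset": [0,0,-0.12],"rot": [0,0,0]}
  ]
}}

```text
time: 33.6
position: [0.5422, -0.0624, 0.1339]
tool_rot: [0.166, 0.986, -0.0, 0.0]
ft_force: [-0.6, 0.1, 1.5]
grip_width: 0.0553
grip_force: 25.0
```

Request:
{"method": "apply_moves", "body": {
  "series": [
    {"offset": [0,0,0],"rot": [0,0,0]},
    {"offset": [0,0,0],"rot": [0,0,0]},
    {"offset": [0,0,0],"rot": [0,0,0]},
    {"offset": [0,0,0],"rot": [0,0,0]},
    {"offset": [0,0,0],"rot": [0,0,0]},
    {"offset": [0,0,0],"rot": [0,0,0]},
    {"offset": [0,0,1],"rot": [0,0,0]},
    {"offset": [0,0,3],"rot": [0,0,0]},
    {"offset": [0,0,6],"rot": [0,0,0]},
    {"offset": [0,0,9],"rot": [0,0,0]},
    {"offset": [0,0,11],"rot": [0,0,0]},
    {"offset": [0,0,11],"rot": [0,0,0]}
  ],
  "hand": 1
}}

```text
time: 34.8
position: [0.5441, -0.0629, 0.2473]
tool_rot: [0.166, 0.986, -0.001, 0.004]
ft_force: [-0.4, -0.1, -0.1]
grip_width: 0.0867
grip_force: 0.0
```

Request:
{"method": "apply_moves", "body": {
  "series": [
    {"offset": [0,2,0],"rot": [0,0,0]},
    {"offset": [0,5,0],"rot": [0,0,0]},
    {"offset": [0,9,0],"rot": [0,0,0]},
    {"offset": [0,13,0],"rot": [0,0,0]},
    {"offset": [0,17,0],"rot": [0,0,0]},
    {"offset": [0,21,0],"rot": [0,0,0]},
    {"offset": [0,25,0],"rot": [0,0,0]},
    {"offset": [0.2,29,0],"rot": [0,0,0]},
    {"offset": [0.4,33,0],"rot": [0,0,0]},
    {"offset": [0.5,36.5,0],"rot": [0,0,0]},
    {"offset": [0.5,39,0],"rot": [0,0,0]},
    {"offset": [0.5,40.3,0],"rot": [0,0,0]},
    {"offset": [0.5,40.3,0],"rot": [0,0,0]},
    {"offset": [0.5,40.3,0],"rot": [0,0,0]},
    {"offset": [0.5,40.3,-1],"rot": [0,0,0]},
    {"offset": [0.5,40.3,-2],"rot": [0,0,0]},
    {"offset": [0.5,40.3,-2],"rot": [0,0,0]}
  ]
}}

```text
time: 36.5
position: [0.5459, 0.3391, 0.2212]
tool_rot: [0.166, 0.986, -0.001, -0.002]
ft_force: [-0.2, 0.3, -0.5]
grip_width: 0.0871
grip_force: 0.0
```

Request:
{"method": "apply_moves", "body": {
  "series": [
    {"offset": [0,0,-1.5],"rot": [0,0,0]},
    {"offset": [0,0,-3],"rot": [0,0,0]},
    {"offset": [0,0,-4.5],"rot": [0,0,0]},
    {"offset": [0,0,-5.8],"rot": [0,0,0]},
    {"offset": [0,0,-6.5],"rot": [0,0,0]},
    {"offset": [0,0,-6.5],"rot": [0,0,0]},
    {"offset": [0,0,-6.5],"rot": [0,0,0]}
  ]
}}

```text
time: 37.2
position: [0.5474, 0.3407, 0.1588]
tool_rot: [0.166, 0.986, 0.0, 0.0]
ft_force: [0.0, 1.0, 0.2]
grip_width: 0.0872
grip_force: 0.0
```

Request:
{"method": "apply_moves", "body": {
  "series": [
    {"offset": [0,0,0],"rot": [0,0,0]},
    {"offset": [0,0,0],"rot": [0,0,0]},
    {"offset": [0,0,0],"rot": [0,0,0]},
    {"offset": [0,0,0],"rot": [0,0,0]},
    {"offset": [0,0,0],"rot": [0,0,0]},
    {"offset": [0,0,0],"rot": [0,0,0]},
    {"offset": [0,0,0],"rot": [0,0,0]},
    {"offset": [0,0,0],"rot": [0,0,0]},
    {"offset": [0,0,0],"rot": [0,0,0]},
    {"offset": [0,0,0],"rot": [0,0,0]}
  ],
  "hand": 0
}}

```text
time: 38.2
position: [0.547, 0.3407, 0.1585]
tool_rot: [0.166, 0.986, -0.0, -0.0]
ft_force: [0.2, 0.4, 0.6]
grip_width: 0.0297
grip_force: 25.3
```

Request:
{"method": "apply_moves", "body": {
  "series": [
    {"offset": [0,0,0.5],"rot": [0,0,0]},
    {"offset": [0,0,1.5],"rot": [0,0,0]},
    {"offset": [0,0,3.5],"rot": [0,0,0]},
    {"offset": [0,0,5.5],"rot": [0,0,0]},
    {"offset": [0,-0.5,7.5],"rot": [0,0,0]},
    {"offset": [-0.2,-2,8.5],"rot": [0,0,0]},
    {"offset": [-0.5,-4.5,8.5],"rot": [0,0,0]},
    {"offset": [-0.8,-7.5,8.5],"rot": [0,0,0]},
    {"offset": [-1.2,-10.5,8.5],"rot": [0,0,0]},
    {"offset": [-1.5,-13.5,8.5],"rot": [0,0,0]},
    {"offset": [-1.8,-16.5,8.5],"rot": [0,0,0]},
    {"offset": [-2.2,-19.5,8.5],"rot": [0,0,0]},
    {"offset": [-2.5,-22.5,8.5],"rot": [0,0,0]},
    {"offset": [-2.8,-25.5,8.5],"rot": [0,0,0]},
    {"offset": [-3.1,-28,8.5],"rot": [0,0,0]},
    {"offset": [-3.3,-29.7,8.5],"rot": [0,0,0]},
    {"offset": [-3.4,-30.5,8],"rot": [0,0,0]},
    {"offset": [-3.45,-30.8,7],"rot": [0,0,0]},
    {"offset": [-3.45,-30.8,5.5],"rot": [0,0,0]},
    {"offset": [-3.45,-30.8,4],"rot": [0,0,0]}
  ]
}}

```text
time: 40.2
position: [0.5121, 0.0332, 0.1975]
tool_rot: [0.166, 0.986, 0.0, -0.0]
ft_force: [-0.9, -0.8, -4.0]
grip_width: 0.0299
grip_force: 25.0
```

Request:
{"method": "apply_moves", "body": {
  "series": [
    {"offset": [0,0,-1],"rot": [0,0,0]},
    {"offset": [0,0,-2],"rot": [0,0,0]},
    {"offset": [0,0,-2.6],"rot": [0,0,0]},
    {"offset": [0,0,-2.9],"rot": [0,0,0]},
    {"offset": [0,0,-3],"rot": [0,0,0]},
    {"offset": [0,0,-3.1],"rot": [0,0,0]},
    {"offset": [0,0,-3.1],"rot": [0,0,0]},
    {"offset": [0,0,-3.1],"rot": [0,0,0]}
  ]
}}

```text
time: 41.0
position: [0.5128, 0.0326, 0.1679]
tool_rot: [0.166, 0.986, -0.0, 0.0]
ft_force: [-0.4, 0.8, -4.5]
grip_width: 0.0298
grip_force: 25.0
```

Request:
{"method": "apply_moves", "body": {
  "series": [
    {"offset": [0,0,-0.05],"rot": [0,0,0]},
    {"offset": [0,0,-0.1],"rot": [0,0,0]},
    {"offset": [0,0,-0.12],"rot": [0,0,0]},
    {"offset": [0,0,-0.12],"rot": [0,0,0]}
  ]
}}

```text
time: 41.4
position: [0.5128, 0.0326, 0.1666]
tool_rot: [0.166, 0.986, -0.0, 0.0]
ft_force: [0.5, -0.1, -2.4]
grip_width: 0.0302
grip_force: 25.2
```

Request:
{"method": "apply_moves", "body": {
  "series": [
    {"offset": [0,0,-0.04],"rot": [0,0,0]},
    {"offset": [0,0,-0.04],"rot": [0,0,0]},
    {"offset": [0,0,-0.04],"rot": [0,0,0]}
  ]
}}

```text
time: 41.7
position: [0.513, 0.0326, 0.1665]
tool_rot: [0.166, 0.986, -0.0, 0.001]
ft_force: [-1.1, -0.4, 2.3]
grip_width: 0.0298
grip_force: 25.9
```

Request:
{"method": "apply_moves", "body": {
  "series": [
    {"offset": [0,0,0],"rot": [0,0,0]},
    {"offset": [0,0,0],"rot": [0,0,0]},
    {"offset": [0,0,0],"rot": [0,0,0]},
    {"offset": [0,0,0],"rot": [0,0,0]},
    {"offset": [0,0,0],"rot": [0,0,0]},
    {"offset": [0,0,0],"rot": [0,0,0]},
    {"offset": [0,0,1],"rot": [0,0,0]},
    {"offset": [0,0,3],"rot": [0,0,0]},
    {"offset": [0,0,6],"rot": [0,0,0]},
    {"offset": [0,0,9],"rot": [0,0,0]},
    {"offset": [-1,3,10],"rot": [0,0,0]},
    {"offset": [-2,7,10],"rot": [0,0,0]},
    {"offset": [-3,11,10],"rot": [0,0,0]},
    {"offset": [-4,15,10],"rot": [0,0,0]},
    {"offset": [-5,19,10],"rot": [0,0,0]},
    {"offset": [-6,23,10],"rot": [0,0,0]},
    {"offset": [-6.5,25,10],"rot": [0,0,0]},
    {"offset": [-6.5,25,10],"rot": [0,0,0]},
    {"offset": [-6.5,25,10],"rot": [0,0,0]}
  ],
  "hand": 1
}}

```text
time: 43.6
position: [0.4474, 0.2827, 0.2664]
tool_rot: [0.165, 0.986, -0.0, 0.0]
ft_force: [0.6, -0.5, 1.1]
grip_width: 0.0869
grip_force: 0.0
```

```bash
python3 - <<'E'
from h import *
from rig import nets,get_obs
b=vision.camera("scene")[:,:,::-1];a=vision.camera("top")[:,:,::-1]
cv2.imwrite("pics/scene4.png",b)
A=a.copy()
for p in [circ(.5125,.0327,.183,.0165),circ(.542,-.0622,.145,.028),circ(.468,-.328,.065,.014),circ(.468,-.328,.01,.036)]:
    pass
C=cv2.resize(a[135:285,215:465],None,fx=3.2,fy=3.2,interpolation=cv2.INTER_CUBIC)
for p in [circ(.5125,.0327,.183,.0165),circ(.542,-.0622,.145,.028),circ(.468,-.328,.065,.014),circ(.468,-.328,.01,.036)]:
    q=((proj("top",p)-[215,135]+.5)*3.2-.5).round().astype(np.int32);C=np.ascontiguousarray(C);cv2.polylines(C,[q],True,(0,0,255),1)
cv2.imwrite("pics/top4.png",C)
for c in ("top","scene"):
  for n in ("vase","brushpot","dish","capjar"):print(c,n,[(np.round(d["centre"],3).tolist(),round(d["conf"],2)) for d in nets.spot_point(c,n)][:5])
E
```

```text
top vase [([0.512, 0.029, 0.01], 0.9)]
top brushpot [([0.546, -0.059, 0.013], 0.76)]
top dish []
top capjar [([0.653, -0.061, 0.013], 0.83)]
scene vase [([0.514, 0.028, 0.018], 0.83)]
scene brushpot [([0.547, -0.059, 0.014], 0.59)]
scene dish [([0.61, 0.088, 0.011], 0.53)]
scene capjar [([0.651, -0.061, 0.013], 0.98)]
```

View pics/top4.png

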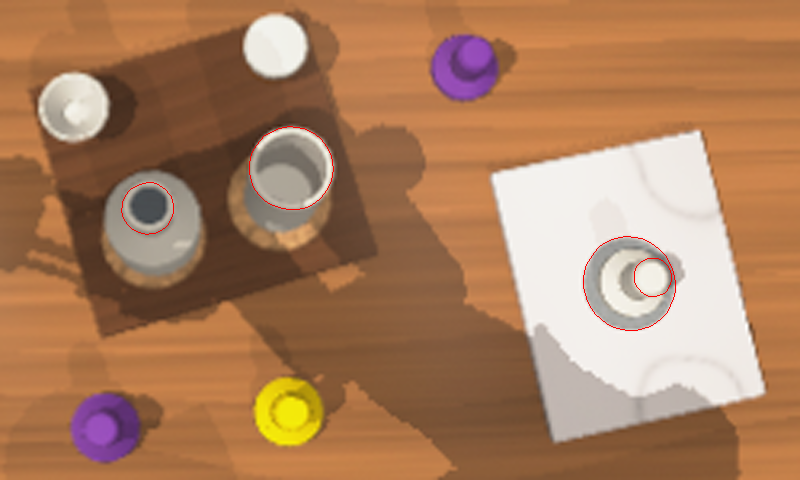

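View pics/scene4.png

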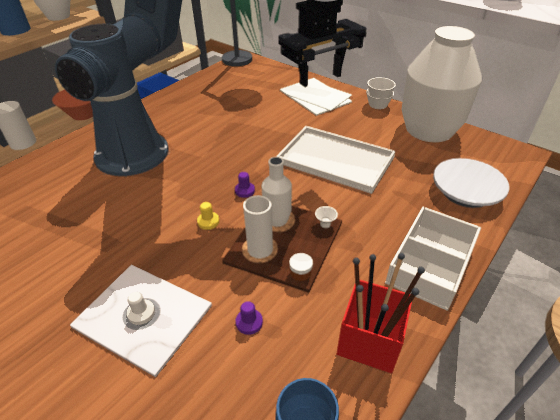

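Everything stands within the drawn start circles. The muller sits centred on the spot at crop (630,283), and the dish and capped jar have not moved. I hand in now.

```bash
python3 -c "
from rig import hand_in
print(hand_in())"
```

```text
the job is handed in; nothing more can be done
None
```

The job is handed in: the muller stands on the slab's grey spot, the vase and brush pot are back on their own mats within about 2 mm by the last pictures, and the dish and jar were left where they were; no verdict came back.

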